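# Cap a sample vial on the guarded press

## Task

Push the blue plate of the vial shuttle with the fingertips until the shuttle is fully home in the capping press; only then reach down through the window of the yellow-edged guard, press the red lever all the way down, keep it down for two seconds, and draw back out so that it springs up. Do not touch the guard at any time. Nothing here needs grasping or lifting, and the glassware and bottles around the press stay where they are.

Things in the scene. Friction and masses are not known exactly. Their poses are not given: they have to be found in the camera images.
- press: the vial capping press, fixed to the table. Origin on the table top straight below the lever pad's centre. Its x axis (level) is the direction in which the shuttle is pushed home and points to the lever's hinge; z is up. Grey base plate x -85 to 165 mm, y -90 to 90 mm, 10 mm high.
- guard: the guard on the press, same origin and axes: a closed hood, x -80 to 160 mm, y -85 to 85 mm, top at z = 140 mm, clear walls, top plate 8 mm thick with a yellow border round the window. The front wall (x = -80) has a slot for the shuttle, 75 mm wide and 100 mm high. Must not be touched.
- window (a point): centre of the guard's only top opening, in the plane of the guard's top face (140 mm above the table). The window is square, 110 x 110 mm, its sides along the press's x and y axes; the lever pad is right below its middle
- lever_pad (a point): centre of the top of the red lever pad (44 mm along the press's x, 50 mm along y). Up: 12 mm below the window's plane (128 mm above the table). It goes down 26 mm to its stop
- lever (a joint): angle of the press lever, rad: 0 up (at rest), 0.2 fully down at its stop. Its hinge is 130 mm beyond the pad along the press's x. A spring returns it: about 3 N at the pad to start it, about 6 N fully down
- push_face (a point): centre of the outer (-x) side of the shuttle's blue push plate, 50 mm above the table; the plate is 70 mm wide (along y), 6 mm thick, from 12 to 80 mm above the table, and stands in front of the guard: its outer side is 205 mm from the press's origin fully out, 145 mm when home. Push it along the press's +x
- shuttle (a joint): travel of the shuttle, m: 0 fully out, 0.060 fully home at its stop (the amber vial clamped on it then stands under the lever). Slides stiffly, about 2 N, and stays where it is left
- amber_a: amber reagent bottle, black cap, 68 mm wide, 150 mm tall, standing loose; origin at the centre of its underside; to be left alone
- amber_b: amber reagent bottle like amber_a; origin at the centre of its underside; to be left alone
- amber_c: amber reagent bottle like amber_a; origin at the centre of its underside; to be left alone
- wash: white plastic bottle, 64 mm wide, 160 mm tall, standing loose; origin at the centre of its underside; to be left alone
- beaker: empty glass beaker, 76 mm wide, 100 mm tall, standing loose beside the press; origin at the centre of its underside; to be left alone
- flask: conical glass flask, 68 mm wide at the foot, 108 mm tall, standing loose near the press; origin at the centre of its underside; to be left alone
- spare_vial: small amber vial, 24 mm wide, 58 mm tall, standing loose near the press; origin at the centre of its underside; to be left alone
- tube_rack: white test-tube rack, 80 x 190 x 74 mm (tubes up to 112 mm), standing loose; origin at the centre of its underside; to be left alone

How it is judged:
By the outcome, as a careful person would: the job done as asked, in the order asked, and still so for the second after the job is handed in, with the robot touching nothing.
It also fails if it takes over 54 s, if anything falls off the work surface, if the arm or the gripper's body presses on something with over 40 N, if the wrist force passes 120 N, or if a joint passes its speed limit or range.

## Robot

A 7-joint arm with a two-finger parallel gripper is mounted at the origin on the work surface. World frame = base frame: x ahead of the robot, y to its left, z up, the work surface at z = 0. Lengths are in m, angles in rad, forces in N, time in s.
With the tool pointing down it reaches from about 0.4 to 0.9 m from the base axis. Payload 5.5 kg.
Tool frame: the origin (TCP) lies between the finger pads; the fingertips stand 8 mm ahead of it and the grasp point (between the pads) lies 11 mm behind it (manip.tip_reach is the distance from the TCP to the fingertips, in m); z points along the fingers, x is the direction in which the jaws open and shut, and the axes are right-handed (so a half turn about z gives the same grasp; the last joint's range is limited). The gripper opens to 92 mm and grips with 3 to 60 N. Pads are 19 mm wide; open, the fingers measure 130 mm over their backs; the gripper's body (75 mm by 190 mm) begins 47 mm behind the grasp point.
Start: joints at [1.476, 0.501, -0.427, 1.55, 0.221, 1.138, -0.21], TCP at [0.228, -0.609, 0.201] pointing down, gripper open.
Joint ranges: [-2.88, 2.88], [-0.31, 2.03], [-1.54, 1.56], [0.2, 2.42], [-1.41, 4.55], [0.19, 2.02], [-2.57, 2.57]. Speed limits (rad/s): [2.57, 2.57, 3.14, 3.14, 3.14, 3.14, 3.14].

## Interface

Orientations are given as a unit quaternion [x, y, z, w].
In Python, from workcell import manip gives the robot as it stands. The module is installed in compiled form; this text tells all that it offers.
- The arm moves only by the tool send_rows, never from a script. Its argument "moves" is a list of rows, each a list of 3 entries, a list of its own where there are three numbers: the turn, a rotation vector about the tool's x, y, z in rad, then the shift along the tool's x, y, z in cm, then the opening, from -1 (shut) to 1 (fully open). In form: [[[ax, ay, az], [x, y, z], claw], ...]. A call has 1 to 8 rows; each row is the pose to reach, as a shift and turn from the pose commanded when the call began, along the tool's axes at that moment; what a row does not reach only later rows make up. A row lasts 1/8 s, in which the tool goes at most 62.5 mm and 10.7 degrees, less where a joint would pass 70% of its speed; a pose out of reach is approached as far as the arm can. A call with a gripper value outside its range is refused whole. The fingers move at their own pace and stop on an object; "grip_force" is the grip in N (left out, the last holds). Time passes only in rows, so rows that repeat a pose let the fingers close. It gives the time, the measured TCP pose, the force and the opening at its end, in the units of the state.
- manip.get_obs(): the state, without advancing time (a new reading comes with each control period).
- manip.snapshot(name): name is "side" or "top"; returns a dict with "pixels" (384x512x3 uint8, red, green, blue), "z_map" (384x512 float32, m along the optical axis (not along the pixel's ray), 0 where there is no reading), "camera_matrix" (3x3 intrinsics, pixels), "extrinsics" (4x4, takes a point from camera to world coordinates). Camera axes: x right, y down, z forward; pixel columns grow to the right and rows downward; lengths in m; the calibration is good to about 2 mm. A picture is of the moment at which its call begins.
- manip.close_job(): hands the job in, once; it reports no verdict.
The state is a dict: "t": time; "joint_positions": joint angles; "qd": joint speeds; "tau": joint torques, N m; "tcp_pos": TCP position; "tool_rot": TCP orientation; "wrist_force": force on the tool from outside, world axes, zero at the start; "ft_torque": the same for the moment, N m; "opening": finger opening in m.
Only numpy, scipy, OpenCV 4.12 (cv2) and the standard library are available. Lean on these libraries where they do the work, as an engineer would, in place of code of your own. Each camera call takes 0.05 s, during which the arm holds its last target. There are 200 camera calls.

## Working session

There is one attempt and no reset: what is moved stays moved. The work goes in short steps, Python scripts to look and compute and a tool call to move; the robot and the scene stay as the last step left them, time stands still between calls to the robot, and variables do not carry over. Pictures are saved under pics/ and viewed, on a budget of 10 in all, crops included, one or two more only if the job needs it, and the job is handed in when it is done.

Besides the shell and the picture viewer there is one more tool, called after ">>>" as a command line: name --argument value ..., lists and objects as JSON in quotes. send_rows: Moves the arm, as the interface text tells. Its arguments: {"type":"object","properties":{"moves":{"type":"array"},"grip_force":{"type":"number"}},"required":["moves"]}

```bash
mkdir -p pics; cat > h.py <<'E'
import numpy as np,cv2
from workcell import manip
def snap(n,f):
    s=manip.snapshot(n); cv2.imwrite(f'pics/{f}.png',s['pixels'][:,:,::-1]); np.savez(f'{f}.npz',**s); return s
def cloud(s):
    z=s['z_map'];K=s['camera_matrix'];v,u=np.indices(z.shape)
    P=np.stack([(u-K[0,2])/K[0,0]*z,(v-K[1,2])/K[1,1]*z,z,np.ones_like(z)],-1)
    return (P@s['extrinsics'].T)[...,:3]
E
python3 - <<'E'
from h import *
a=snap('top','t0');b=snap('side','s0')
o=manip.get_obs();print(o['tcp_pos'],o['tool_rot'],manip.tip_reach)
for s in(a,b):print(s['extrinsics'].round(3))
cv2.imwrite('pics/t0s0.png',cv2.resize(a['pixels'][:,:,::-1],(768,576)))
E
```

```text
[ 0.22736079 -0.60821116  0.20007731] [ 8.21664366e-01 -5.69970953e-01 -7.13481378e-04 -5.23145463e-04] 0.008
[[ 2.000e-02 -9.950e-01  1.000e-01  4.760e-01]
 [-1.000e+00 -2.100e-02 -1.000e-03  8.000e-03]
 [ 3.000e-03 -1.000e-01 -9.950e-01  1.134e+00]
 [ 0.000e+00  0.000e+00  0.000e+00  1.000e+00]]
[[ 0.564  0.553 -0.614  1.244]
 [ 0.826 -0.39   0.407 -0.422]
 [-0.015 -0.736 -0.677  0.829]
 [ 0.     0.     0.     1.   ]]
```

View pics/t0s0.png

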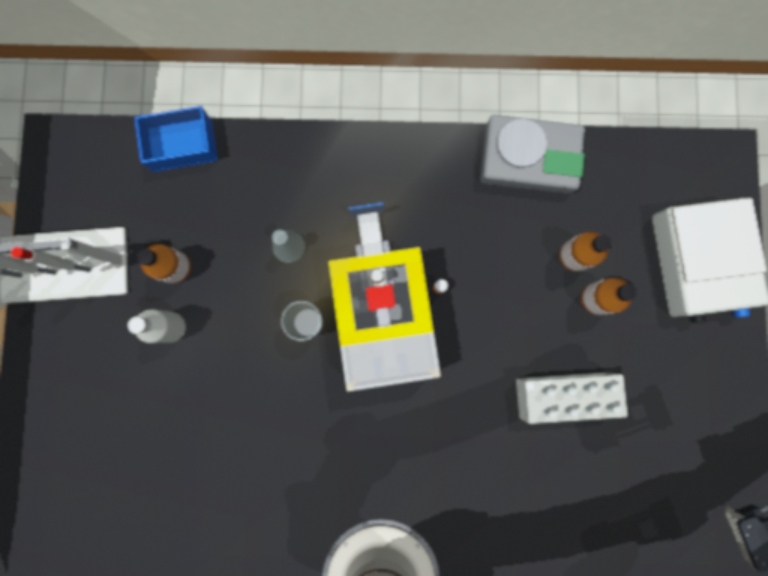

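View pics/s0.png

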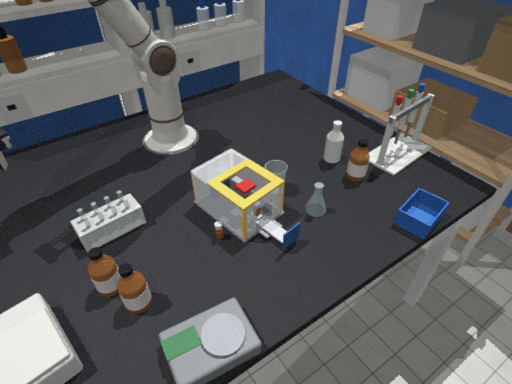

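The press stands at mid-table. The plate (top view ≈ 366,207) is on the far side, so the push runs toward the robot. The flask (288,245), beaker (300,320) and spare vial (441,286) stand close by. Now I'll measure.

```bash
cat >> h.py <<'E'
def ray(s,uv,z):
    K=s['camera_matrix'];E=s['extrinsics'];d=E[:3,:3]@np.linalg.inv(K)@np.array([uv[0],uv[1],1.]);c=E[:3,3]
    return c+d*(z-c[2])/d[2]
def masks(s):
    h=cv2.cvtColor(s['pixels'],cv2.COLOR_RGB2HSV);H,S,V=[h[...,i].astype(int) for i in range(3)]
    return dict(red=((H<6)|(H>174))&(S>180)&(V>100),yel=(H>22)&(H<35)&(S>150)&(V>100),blu=(H>98)&(H<125)&(S>110)&(V>50))
E
python3 - <<'E'
from h import *
for n in('t0','s0'):
    s=dict(np.load(n+'.npz'));P=cloud(s);m=masks(s)
    R=P[...,:2]; reg=(P[...,0]>.2)&(P[...,0]<.85)&(abs(P[...,1])<.2)
    print(n)
    for k in m:
        mm=(m[k]&reg).astype(np.uint8)
        c,l,st,ce=cv2.connectedComponentsWithStats(mm)
        for i in range(1,c):
            if st[i,4]>15:
                q=P[l==i];print(k,st[i],ce[i].round(1),np.median(q,0).round(4),np.percentile(q,2,axis=0).round(3),np.percentile(q,98,axis=0).round(3))
                if k=='red': print('  ray.128',ray(s,ce[i],.128).round(4))
                if k=='blu' : r=cv2.minAreaRect(q[:,:2].astype(np.float32)*1000);print('  rect',r)
    yy=m['yel']&reg&(abs(P[...,2]-.14)<.006)
    r=cv2.minAreaRect((P[yy][:,:2]*1000).astype(np.float32));print('yellow rect',r)
# other objects from top cloud
s=dict(np.load('t0.npz'));P=cloud(s);mm=((P[...,2]>.02)&(P[...,0]>.3)&(P[...,0]<.9)&(abs(P[...,1])<.35)&(P[...,2]<.3)).astype(np.uint8)
c,l,st,ce=cv2.connectedComponentsWithStats(mm)
for i in range(1,c):
    if st[i,4]>20:
        q=P[l==i];print(st[i],q.min(0).round(3),q.max(0).round(3))
E
```

```text
t0
red [245 191  18  16 225] [253.1 197.9] [0.5566 0.0121 0.1277] [ 0.537 -0.011  0.124] [0.575 0.035 0.132]
  ray.128 [0.5567 0.0117 0.128 ]
yel [ 219  165   71   65 2079] [253.3 197.2] [0.5593 0.0106 0.1395] [ 0.475 -0.08  -0.002] [0.644 0.107 0.143]
blu [233 135  22   5  53] [243.5 137.2] [0.7424 0.0431 0.0789] [0.735 0.013 0.071] [0.749 0.075 0.082]
  rect ((742.6464233398438, 44.51939010620117), (6.417408466339111, 63.73462677001953), 9.630176544189453)
yellow rect ((558.517578125, 10.1236572265625), (157.72853088378906, 169.8762664794922), 9.864091873168945)
s0
red [236 185  19   8  37] [244.5 188.8] [ 0.5749 -0.0078  0.1259] [ 0.544 -0.014  0.122] [0.581 0.032 0.13 ]
  ray.128 [ 5.714e-01 -4.000e-04  1.280e-01]
blu [223 180   7   7  26] [227.  182.7] [0.4404 0.0121 0.0518] [0.425 0.008 0.037] [0.444 0.021 0.066]
  rect ((434.6516418457031, 10.522907257080078), (22.191356658935547, 12.791938781738281), 42.340999603271484)
blu [282 222  19  28 265] [290.9 235.6] [0.7448 0.0429 0.052 ] [0.724 0.011 0.002] [0.751 0.079 0.081]
  rect ((719.1948852539062, 73.01790618896484), (38.95576095581055, 143.43321228027344), 31.978029251098633)
yellow rect ((566.2017822265625, 8.677970886230469), (144.1915283203125, 159.2531280517578), 9.752147674560547)
[ 321   90   52   37 1604] [ 0.8  -0.35  0.02] [ 0.9   -0.197  0.066]
[ 220  135   74  125 4817] [ 0.388 -0.1    0.02 ] [0.749 0.105 0.146]
[182 153  20  20 300] [0.642 0.177 0.02 ] [0.699 0.232 0.112]
[290 186   9   9  59] [ 0.578 -0.122  0.021] [ 0.601 -0.101  0.062]
[188 201  27  26 302] [0.475 0.123 0.02 ] [0.547 0.198 0.104]
[346 252  36  30 865] [ 0.325 -0.35   0.021] [ 0.411 -0.274  0.115]
```

>>> send_rows --moves '[[[0, 0, 0], [0, 0, -6], -1], [[0, 0, 0.1], [0, 0, -11], -1], [[0, 0, 0.185], [-3, -5, -11], -1], [[0, 0, 0.185], [-6, -10, -11], -1], [[0, 0, 0.185], [-9, -16, -11], -1], [[0, 0, 0.185], [-12, -21, -11], -1], [[0, 0, 0.185], [-15, -27, -11], -1], [[0, 0, 0.185], [-18, -32, -11], -1]]'

```text
t: 1.1
tcp_pos: [0.4648, -0.3271, 0.3108]
tool_rot: [0.765, -0.644, -0.0, 0.0]
wrist_force: [0.3, -1.4, -0.1]
opening: 0.0163
```

```bash
cat >> h.py <<'E'
from scipy.spatial.transform import Rotation as Rn
PH=np.radians(9.9);O=np.array([.5567,.0117]);U=np.array([np.cos(PH),np.sin(PH)])
def press(p): d=np.array(p[:2])-O; return np.array([-d@U, d@[U[1],-U[0]], p[2]])
def goal(px,py,z):
    o=manip.get_obs();R=Rn.from_quat(o['tool_rot'])
    w=np.r_[O-px*U+py*np.array([U[1],-U[0]]),z]
    X=np.array([U[1],-U[0],0]);Z=np.array([0,0,-1.]);T=Rn.from_matrix(np.c_[X,np.cross(Z,X),Z])
    print('t',round(o['t'],2),'tcp',o['tcp_pos'].round(4),'press',press(o['tcp_pos']).round(4),'F',np.round(o['wrist_force'],1),'open',round(o['opening'],4))
    print('turn',(R.inv()*T).as_rotvec().round(3),'shift cm',(R.inv().apply(w-o['tcp_pos'])*100).round(2),'q',np.round(o['joint_positions'],2))
E
python3 -c "
from h import *
goal(-.24,0,.30)"
```

```text
t 1.1 tcp [ 0.4648 -0.3271  0.3108] press [0.1488 0.318  0.3108] F [ 0.3 -1.4 -0.1] open 0.0163
turn [ 0. -0. -0.] shift cm [-31.81 -38.87   1.07] q [ 1.04  0.28 -0.58  1.62  0.16  1.29 -0.97]
```

>>> send_rows --moves '[[[0, 0, 0], [-4, -4.8, 0], -1], [[0, 0, 0], [-8, -9.7, 0], -1], [[0, 0, 0], [-12, -14.5, 0], -1], [[0, 0, 0], [-16, -19.4, 0], -1], [[0, 0, 0], [-20, -24.3, 0], -1], [[0, 0, 0], [-24, -29.2, 0], -1], [[0, 0, 0], [-28, -34, 0], -1], [[0, 0, 0], [-30, -38, 0], -1]]'

```text
t: 2.1
tcp_pos: [0.7872, 0.0361, 0.3102]
tool_rot: [0.767, -0.642, -0.001, -0.0]
wrist_force: [0.7, -0.3, 0.3]
opening: 0.0001
```

```bash
python3 -c "
from h import *
goal(-.24,0,.045)"
```

```text
t 2.1 tcp [0.7872 0.0361 0.3102] press [-0.2313  0.0156  0.3102] F [ 0.7 -0.3  0.3] open 0.0001
turn [0.001 0.002 0.003] shift cm [-1.52 -0.91 26.52] q [ 0.21  0.75 -0.62  0.96  0.41  1.54 -1.68]
```

>>> send_rows --moves '[[[0, 0, 0], [-1.2, -1, 0], -1], [[0, 0, 0], [-1.2, -1, 5], -1], [[0, 0, 0], [-1.2, -1, 10], -1], [[0, 0, 0], [-1.2, -1, 15], -1], [[0, 0, 0], [-1.2, -1, 15], -1], [[0, 0, 0], [-1.2, -1, 15], -1]]'

```text
t: 2.85
tcp_pos: [0.7954, 0.0452, 0.1635]
tool_rot: [0.765, -0.644, 0.001, -0.001]
wrist_force: [-0.1, -0.7, 0.9]
opening: 0.0005
```

```bash
python3 -c "
from h import *
goal(-.24,0,.045)
s=snap('side','s1')
cv2.imwrite('pics/s1c.png',cv2.resize(s['pixels'][110:290,150:390,::-1],None,fx=3,fy=3))"
```

```text
t 2.85 tcp [0.7954 0.0452 0.1635] press [-0.2408  0.0081  0.1635] F [-0.1 -0.7  0.9] open 0.0005
turn [-0.002 -0.    -0.001] shift cm [-0.81  0.11 11.85] q [ 0.22  0.84 -0.6   1.13  0.45  1.3  -1.74]
```

View pics/s1c.png

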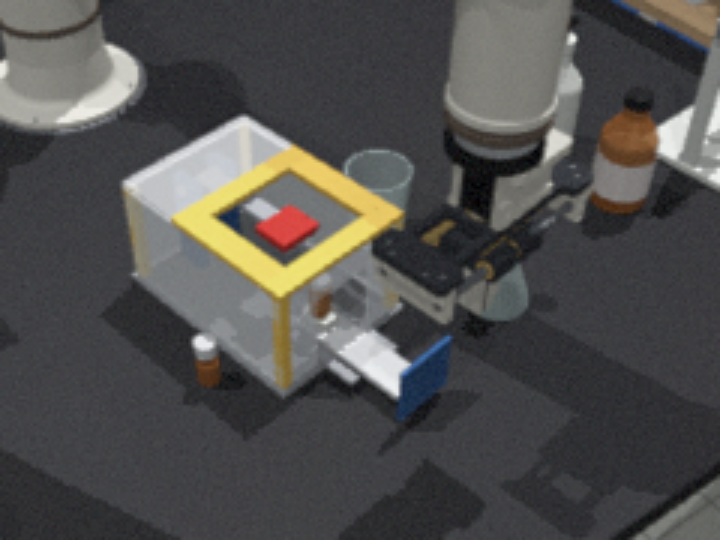

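The camera shows the closed gripper outside the plate, with the long side of its body lying across the push. Next I'll check the gripper's extent against the TCP, and the plate face, from the depth map.

```bash
python3 -c "
from h import *
o=np.array([.7954,.0452,.1635])
s=dict(np.load('s1.npz'));P=cloud(s)
K=s['camera_matrix'];E=np.linalg.inv(s['extrinsics'])
for p in (o,o-[0,0,.008],o+[0,0,.058]):
    c=K@(E[:3]@np.r_[p,1]);print('crop px',((c[:2]/c[2]-[150,110])*3).round())
t=press(o);d=P[...,:2]-O
Q=np.stack([-(d@U)-t[0], d@np.array([U[1],-U[0]])-t[1],P[...,2]-t[2]],-1)
m=(abs(Q[...,0])<.12)&(abs(Q[...,1])<.13)&(Q[...,2]>-.02)&(Q[...,2]<.2)
for a in np.arange(-.02,.16,.015):
    q=Q[m&(Q[...,2]>=a)&(Q[...,2]<a+.015)]
    if len(q)>3:print(round(a,3),len(q),q[:,:2].min(0).round(3),q[:,:2].max(0).round(3))
for n in('t0','s1'):
    s=dict(np.load(n+'.npz'));P=cloud(s);b=masks(s)['blu']&(abs(P[...,0]-.74)<.04)&(abs(P[...,1]-.045)<.06)&(P[...,2]>.03)&(P[...,2]<.085)
    q=np.array([press(x) for x in P[b]]);print(n,len(q),np.percentile(q,[5,25,50,75,95],axis=0).round(4).tolist())
"
```

```text
crop px [470. 326.]
crop px [470. 332.]
crop px [477. 277.]
0.025 22 [-0.012 -0.015] [0.004 0.016]
0.04 49 [-0.012 -0.016] [0.006 0.019]
0.055 24 [-0.011 -0.002] [-0.002  0.019]
0.085 122 [-0.036 -0.088] [0.036 0.088]
0.1 402 [-0.037 -0.086] [0.037 0.091]
0.115 389 [-0.037 -0.092] [0.038 0.096]
0.13 772 [-0.036 -0.095] [0.038 0.096]
0.145 179 [-0.026 -0.051] [0.023 0.019]
t0 52 [[-0.191, -0.0274, 0.0725], [-0.1894, -0.0151, 0.0764], [-0.188, 0.0009, 0.0787], [-0.1864, 0.016, 0.08], [-0.186, 0.0282, 0.0819]]
s1 204 [[-0.1924, -0.0307, 0.0322], [-0.1916, -0.016, 0.0445], [-0.191, 0.0023, 0.0598], [-0.1904, 0.0184, 0.0746], [-0.188, 0.0323, 0.0803]]
```

```bash
cat >> h.py <<'E'
def grip(n,f):
    o=manip.get_obs()['tcp_pos'];s=snap(n,f);P=cloud(s)
    t=press(o);d=P[...,:2]-O;print('tcp',o.round(4),'press',t.round(4))
    Q=np.stack([-(d@U)-t[0], d@np.array([U[1],-U[0]])-t[1],P[...,2]-t[2]],-1)
    m=(abs(Q[...,0])<.06)&(abs(Q[...,1])<.13)&(Q[...,2]>-.03)&(Q[...,2]<.2)
    for a in np.arange(-.03,.12,.01):
        q=Q[m&(Q[...,2]>=a)&(Q[...,2]<a+.01)]
        if len(q)>3:print(round(a,3),len(q),q[:,:2].min(0).round(3),q[:,:2].max(0).round(3))
    return s
E
python3 -c "
from h import *
s=grip('side','s2')
goal(-.24,0,.045)
cv2.imwrite('pics/s2c.png',cv2.resize(s['pixels'][140:260,220:380,::-1],None,fx=4,fy=4))"
```

```text
tcp [0.7961 0.0456 0.1647] press [-0.2417  0.0078  0.1647]
0.03 18 [-0.011 -0.019] [0.008 0.016]
0.04 33 [-0.011 -0.017] [0.005 0.018]
0.05 31 [-0.011 -0.014] [-0.001  0.02 ]
0.06 13 [-0.011  0.002] [-0.008  0.019]
0.09 115 [-0.036 -0.085] [0.037 0.088]
0.1 274 [-0.037 -0.086] [0.038 0.088]
0.11 300 [-0.037 -0.091] [0.036 0.094]
t 2.95 tcp [0.7963 0.0458 0.165 ] press [-0.2419  0.0076  0.165 ] F [0.4 0.1 1.2] open 0.0004
turn [-0.005 -0.    -0.001] shift cm [-0.76  0.26 12.  ] q [ 0.21  0.84 -0.6   1.13  0.45  1.3  -1.74]
```

View pics/s2c.png

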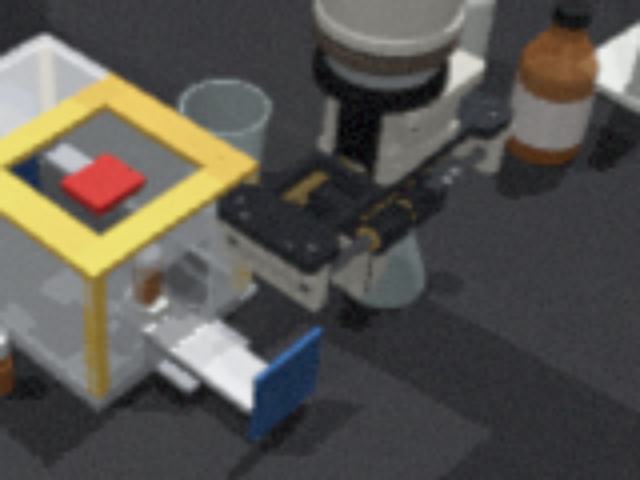

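Projecting the TCP puts the tips at ≈(347,323), on the dark blob that is visible there. The dark tips simply give no depth reading, so the geometry agrees. Now descending outside the plate.

>>> send_rows --moves '[[[0, 0, 0], [-0.4, 0.2, 4], -1], [[0, 0, 0], [-0.8, 0.2, 8], -1], [[0, 0, 0], [-0.8, 0.2, 12], -1], [[0, 0, 0], [-0.8, 0.2, 12], -1], [[0, 0, 0], [-0.8, 0.2, 12], -1]]'

```text
t: 3.58
tcp_pos: [0.7932, 0.0535, 0.0444]
tool_rot: [0.765, -0.644, 0.001, -0.002]
wrist_force: [0.7, -0.4, 0.5]
opening: 0.0003
```

```bash
python3 -c "
from h import *
goal(-.21,0,.045)"
```

```text
t 3.58 tcp [0.7932 0.0535 0.0444] press [-0.2401 -0.0006  0.0444] F [ 0.7 -0.4  0.5] open 0.0003
turn [-0.004 -0.    -0.001] shift cm [ 0.06  3.01 -0.08] q [ 0.2   0.94 -0.56  1.22  0.5   1.11 -1.79]
```

>>> send_rows --moves '[[[0, 0, 0], [0, 2, 0], -1], [[0, 0, 0], [0, 3, 0], -1], [[0, 0, 0], [0, 3.8, 0], -1], [[0, 0, 0], [0, 4.6, 0], -1], [[0, 0, 0], [0, 5.4, 0], -1], [[0, 0, 0], [0, 6.2, 0], -1], [[0, 0, 0], [0, 6.8, 0], -1], [[0, 0, 0], [0, 7.4, 0], -1]]'

```text
t: 4.58
tcp_pos: [0.7178, 0.0405, 0.041]
tool_rot: [0.765, -0.643, -0.0, -0.0]
wrist_force: [1.7, 0.3, 1.6]
opening: 0.0006
```

```bash
python3 -c "
from h import *
goal(-.155,0,.045)"
```

```text
t 4.58 tcp [0.7178 0.0405 0.041 ] press [-0.1637 -0.0006  0.041 ] F [1.7 0.3 1.6] open 0.0006
turn [-0.  0.  0.] shift cm [ 0.06  0.87 -0.4 ] q [ 0.27  0.83 -0.57  1.46  0.49  1.   -1.83]
```

>>> send_rows --moves '[[[0, 0, 0], [0, 0.3, 0], -1], [[0, 0, 0], [0, 0.6, 0], -1], [[0, 0, 0], [0, 0.9, 0], -1], [[0, 0, 0], [0, 0.9, 0], -1]]'

```text
t: 5.08
tcp_pos: [0.7106, 0.0392, 0.041]
tool_rot: [0.765, -0.643, 0.001, -0.001]
wrist_force: [6.3, 1.5, -1.6]
opening: 0.0008
```

>>> send_rows --moves '[[[0, 0, 0], [0, 0.2, 0], -1], [[0, 0, 0], [0, 0.4, 0], -1], [[0, 0, 0], [0, 0.4, 0], -1]]'

```text
t: 5.45
tcp_pos: [0.7107, 0.0393, 0.0413]
tool_rot: [0.765, -0.643, 0.003, -0.005]
wrist_force: [16.7, 3.3, -10.9]
opening: 0.0005
```

```bash
python3 -c "
from h import *
goal(-.155,0,.045)"
```

```text
t 5.45 tcp [0.7107 0.0393 0.0413] press [-0.1564 -0.0007  0.0413] F [ 16.7   3.3 -10.9] open 0.0005
turn [-0.011  0.001 -0.   ] shift cm [ 0.07  0.14 -0.37] q [ 0.28  0.81 -0.58  1.49  0.5   0.98 -1.83]
```

The force jumped to 17 N with no motion at a TCP of −156 mm, which is −145 minus the ~11 mm finger half-depth, so the shuttle is at its stop. Backing off and rising.

>>> send_rows --moves '[[[0, 0, 0], [0, -2, 0], -1], [[0, 0, 0], [0, -5, 0], -1], [[0, 0, 0], [0, -7, 0], -1], [[0, 0, 0], [0, -7, -5], -1], [[0, 0, 0], [0, -7, -10], -1], [[0, 0, 0], [0, -7, -16], -1], [[0, 0, 0], [0, -7, -22], -1], [[0, 0, 0], [0, -7, -22], -1]]'

```text
t: 6.45
tcp_pos: [0.7768, 0.0514, 0.2683]
tool_rot: [0.765, -0.644, 0.003, -0.004]
wrist_force: [0.1, 0.4, 0.5]
opening: 0.0004
```

```bash
python3 -c "
from h import *
goal(0,0,.26)
s=snap('side','s3')
for n in('s3',):
    P=cloud(s);b=masks(s)['blu']&(abs(P[...,0]-.70)<.06)&(abs(P[...,1]-.04)<.06)&(P[...,2]>.03)&(P[...,2]<.085)
    q=np.array([press(x) for x in P[b]]);print(n,len(q),np.percentile(q,[5,25,50,75,95],axis=0).round(4).tolist())
cv2.imwrite('pics/s3c.png',cv2.resize(s['pixels'][120:270,180:380,::-1],None,fx=4,fy=4))"
```

```text
t 6.45 tcp [0.7768 0.0514 0.2683] press [-0.2236 -0.0013  0.2683] F [0.1 0.4 0.5] open 0.0004
turn [-0.01 -0.   -0.  ] shift cm [ 0.13 22.37  0.61] q [ 0.22  0.74 -0.63  1.08  0.41  1.43 -1.73]
s3 207 [[-0.1457, -0.0304, 0.0329], [-0.145, -0.0168, 0.0448], [-0.1444, 0.0014, 0.0584], [-0.1437, 0.0186, 0.0737], [-0.142, 0.0322, 0.0804]]
```

View pics/s3c.png

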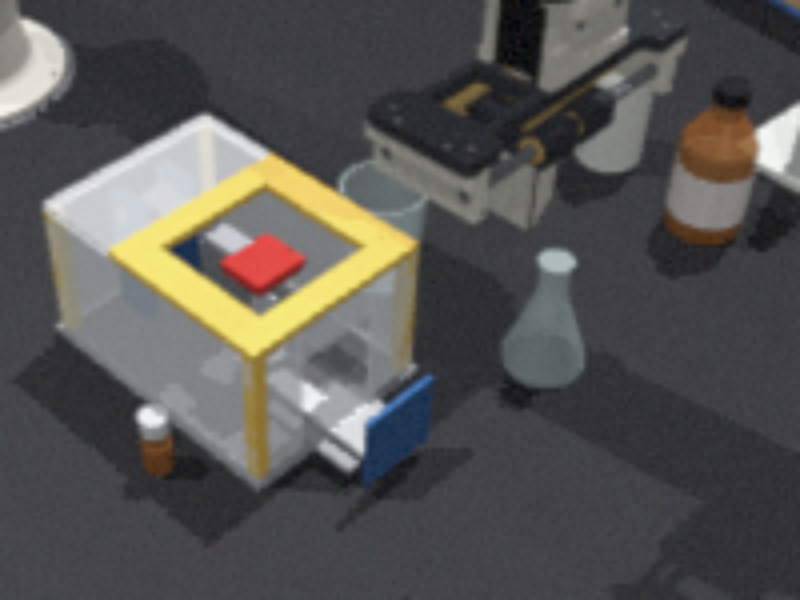

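The plate face (crop ≈ 398,430) is at −144.5 mm, so the shuttle is home. The lever is up and the glassware hasn't moved. Next I move above the window.

>>> send_rows --moves '[[[-0.01, 0, 0], [0.1, 5, 0], -1], [[-0.01, 0, 0], [0.1, 11, 0], -1], [[-0.01, 0, 0], [0.1, 17, 0], -1], [[-0.01, 0, 0], [0.1, 22.4, 0], -1], [[-0.01, 0, 0], [0.1, 22.4, 0], -1], [[-0.01, 0, 0], [0.1, 22.4, 0], -1], [[-0.01, 0, 0], [0.1, 22.4, 0], -1]]'

```text
t: 7.38
tcp_pos: [0.5548, 0.0111, 0.2606]
tool_rot: [0.765, -0.643, -0.004, 0.003]
wrist_force: [-1.1, 0.5, 0.5]
opening: 0.0009
```

```bash
python3 -c "
from h import *
goal(0,0,.15)
s=snap('side','s4');P=cloud(s)
cv2.imwrite('pics/s4c.png',cv2.resize(s['pixels'][100:250,150:350,::-1],None,fx=4,fy=4))"
```

```text
t 7.38 tcp [0.5548 0.0111 0.2606] press [0.002  0.0003 0.2606] F [-1.1  0.5  0.5] open 0.0009
turn [0.01  0.001 0.   ] shift cm [-0.02 -0.31 11.06] q [ 0.52  0.33 -0.73  1.71  0.23  1.21 -1.67]
```

View pics/s4c.png

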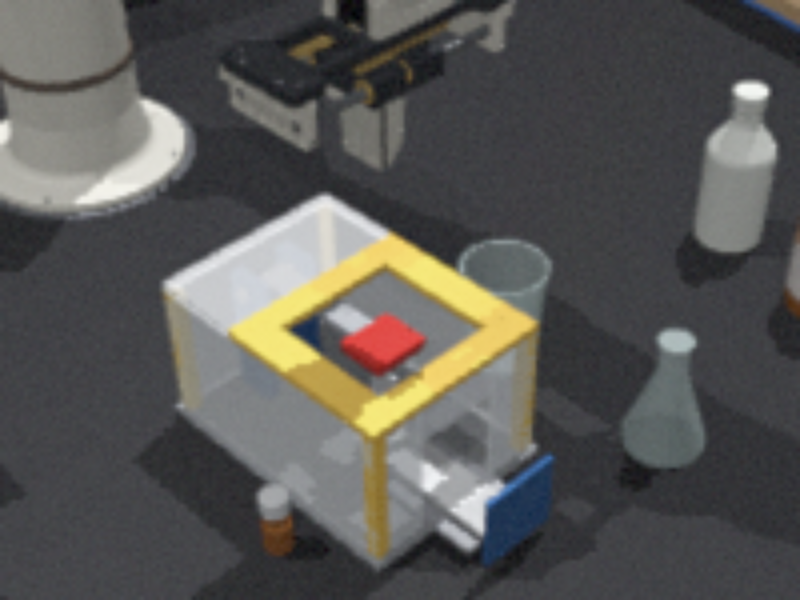

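>>> send_rows --moves '[[[0.005, 0, 0], [0, -0.2, 3], -1], [[0.005, 0, 0], [0, -0.2, 6], -1], [[0.005, 0, 0], [0, -0.2, 9], -1], [[0.005, 0, 0], [0, -0.2, 11.3], -1], [[0.005, 0, 0], [0, -0.2, 11.3], -1], [[0.005, 0, 0], [0, -0.2, 11.3], -1]]'

```text
t: 8.18
tcp_pos: [0.5557, 0.0116, 0.1486]
tool_rot: [0.766, -0.643, -0.002, 0.001]
wrist_force: [0.7, -0.4, 0.0]
opening: 0.0002
```

```bash
python3 -c "
from h import *
goal(0,0,.11)
s=snap('side','s5')
cv2.imwrite('pics/s5c.png',cv2.resize(s['pixels'][130:250,170:330,::-1],None,fx=4,fy=4))"
```

```text
t 8.18 tcp [0.5557 0.0116 0.1486] press [ 0.001  -0.      0.1486] F [ 0.7 -0.4  0. ] open 0.0002
turn [0.004 0.001 0.   ] shift cm [ 0.01 -0.12  3.86] q [ 0.47  0.45 -0.69  1.83  0.33  0.99 -1.75]
```

View pics/s5c.png

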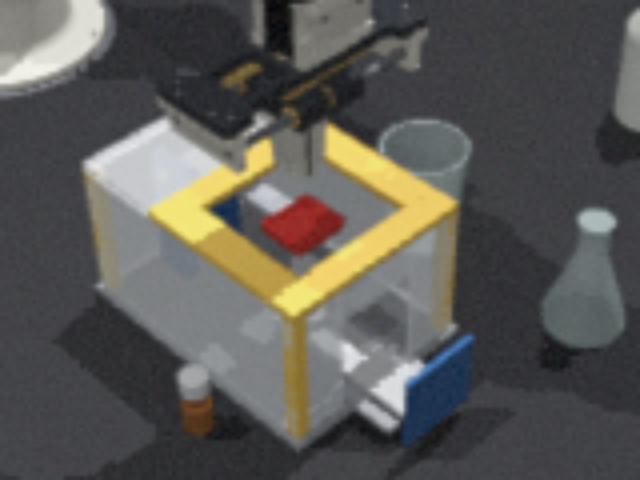

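>>> send_rows --moves '[[[0, 0, 0], [0, -0.1, 1], -1], [[0, 0, 0], [0, -0.1, 1.8], -1], [[0, 0, 0], [0, -0.1, 2.4], -1], [[0, 0, 0], [0, -0.1, 3], -1], [[0, 0, 0], [0, -0.1, 3.4], -1], [[0, 0, 0], [0, -0.1, 3.4], -1]]'

```text
t: 8.98
tcp_pos: [0.5553, 0.0111, 0.1136]
tool_rot: [0.766, -0.643, -0.002, 0.002]
wrist_force: [0.2, 0.3, -0.5]
opening: 0.0002
```

```bash
python3 -c "
from h import *
goal(0,0,.11)"
```

```text
t 8.97 tcp [0.5553 0.0111 0.1136] press [0.0015 0.0004 0.1136] F [ 0.2  0.3 -0.5] open 0.0002
turn [0.006 0.    0.   ] shift cm [-0.04 -0.16  0.36] q [ 0.45  0.49 -0.66  1.86  0.37  0.92 -1.78]
```

No contact force, although the tip should already be 22 mm into the lever's travel. That matches the earlier depth reading, which put the fingers ~25 mm higher than the TCP suggests. I'll look before going further.

```bash
python3 -c "
from h import *
s=grip('side','s6');P=cloud(s)
m=masks(s)['red']&(abs(P[...,0]-.55)<.06);print('red',m.sum(),np.percentile(P[m],[5,50,95],axis=0).round(4).tolist())
a=cv2.resize(s['pixels'][140:240,190:310,::-1],None,fx=5,fy=5,interpolation=cv2.INTER_CUBIC)
K=s['camera_matrix'];E=np.linalg.inv(s['extrinsics']);o=manip.get_obs()['tcp_pos']
for dz in(-.008,.02):
    c=K@(E[:3]@np.r_[o+[0,0,dz],1]);print(dz,((c[:2]/c[2]-[190,140])*5).round())
cv2.imwrite('pics/s6c.png',a)"
```

```text
tcp [0.5553 0.0111 0.1136] press [0.0015 0.0004 0.1136]
-0.03 110 [-0.058 -0.085] [0.06  0.085]
-0.02 106 [-0.059 -0.13 ] [0.058 0.084]
-0.01 61 [-0.059 -0.081] [0.059 0.085]
0.0 104 [-0.058 -0.027] [0.057 0.085]
0.01 249 [-0.059 -0.059] [0.06  0.085]
0.02 588 [-0.06  -0.088] [0.06  0.085]
0.03 23 [-0.019 -0.014] [0.02  0.069]
0.04 37 [-0.012 -0.018] [0.013 0.018]
0.05 34 [-0.013 -0.018] [0.008 0.019]
0.06 28 [-0.013 -0.018] [0.008 0.02 ]
0.07 11 [-0.012  0.012] [-0.003  0.02 ]
0.09 92 [-0.038 -0.086] [0.035 0.087]
0.1 198 [-0.039 -0.087] [0.034 0.088]
0.11 204 [-0.04  -0.091] [0.033 0.094]
red 133 [[0.545, -0.0115, 0.1226], [0.5675, 0.0053, 0.1279], [0.606, 0.601, 0.2484]]
-0.008 [275. 249.]
0.02 [274. 215.]
```

View pics/s6c.png

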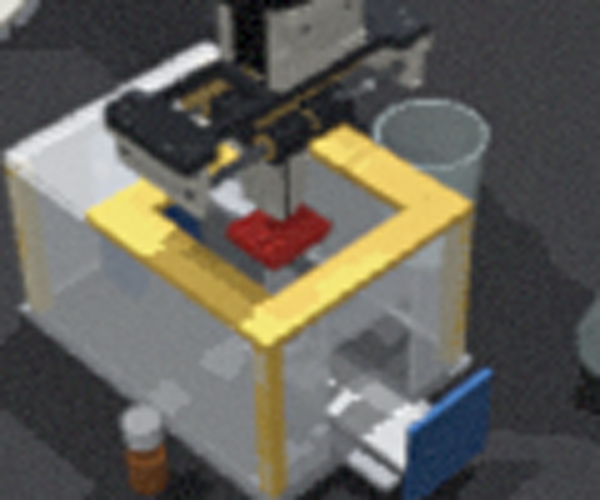

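The finger's lower end (≈285,222) sits just above the untouched pad (red at z 0.128). So the real tip is about 20 mm above the reported TCP, not 8 mm below it, and the lever has not been touched. With that offset, full press is at a reported TCP z ≈ 0.082. The gripper body still clears the guard by about 28 mm there. Pressing by feel.

>>> send_rows --moves '[[[0, 0, 0], [0, -0.1, 0.4], -1], [[0, 0, 0], [0, -0.1, 0.8], -1], [[0, 0, 0], [0, -0.1, 1.2], -1], [[0, 0, 0], [0, -0.1, 1.5], -1], [[0, 0, 0], [0, -0.1, 1.5], -1]]'

```text
t: 9.65
tcp_pos: [0.5568, 0.0113, 0.0991]
tool_rot: [0.766, -0.643, -0.001, 0.002]
wrist_force: [0.8, 0.9, 3.8]
opening: 0.0004
```

>>> send_rows --moves '[[[0, 0, 0], [0, 0, 0.4], -1], [[0, 0, 0], [0, 0, 0.8], -1], [[0, 0, 0], [0, 0, 1.2], -1], [[0, 0, 0], [0, 0, 1.2], -1]]'

```text
t: 10.15
tcp_pos: [0.5571, 0.0114, 0.087]
tool_rot: [0.766, -0.643, -0.001, 0.001]
wrist_force: [1.6, 0.2, 4.0]
opening: 0.0004
```

>>> send_rows --moves '[[[0, 0, 0], [0, 0, 0.3], -1], [[0, 0, 0], [0, 0, 0.6], -1], [[0, 0, 0], [0, 0, 0.6], -1]]'

```text
t: 10.52
tcp_pos: [0.5568, 0.0113, 0.0812]
tool_rot: [0.766, -0.643, -0.001, 0.002]
wrist_force: [3.0, -0.8, 5.5]
opening: 0.0006
```

>>> send_rows --moves '[[[0, 0, 0], [0, 0, 0.2], -1], [[0, 0, 0], [0, 0, 0.4], -1], [[0, 0, 0], [0, 0, 0.4], -1]]'

```text
t: 10.9
tcp_pos: [0.5567, 0.0113, 0.0778]
tool_rot: [0.766, -0.643, -0.001, 0.002]
wrist_force: [-0.1, 0.5, 9.4]
opening: 0.0004
```

>>> send_rows --moves '[[[0, 0, 0], [0, 0, 0.2], -1], [[0, 0, 0], [0, 0, 0.4], -1], [[0, 0, 0], [0, 0, 0.4], -1]]'

```text
t: 11.28
tcp_pos: [0.5568, 0.0112, 0.0764]
tool_rot: [0.766, -0.643, -0.001, 0.002]
wrist_force: [-7.7, -1.6, 30.6]
opening: 0.0006
```

```bash
python3 -c "
from h import *
goal(0,0,.11)
s=snap('side','s7');P=cloud(s)
m=masks(s)['red']&(abs(P[...,0]-.55)<.06)&(P[...,2]<.2);print('red',m.sum(),np.percentile(P[m],[5,50,95],axis=0).round(4).tolist())
a=cv2.resize(s['pixels'][140:240,190:310,::-1],None,fx=5,fy=5,interpolation=cv2.INTER_CUBIC)
cv2.imwrite('pics/s7c.png',a)"
```

```text
t 11.28 tcp [0.5568 0.0112 0.0764] press [-0.      0.0005  0.0764] F [-7.7 -1.6 30.6] open 0.0006
turn [ 0.004 -0.002  0.   ] shift cm [-0.04  0.02 -3.36] q [ 0.42  0.54 -0.63  1.88  0.42  0.86 -1.82]
red 53 [[0.5433, -0.0122, 0.0974], [0.5628, -0.0026, 0.1002], [0.5735, 0.0297, 0.104]]
```

View pics/s7c.png

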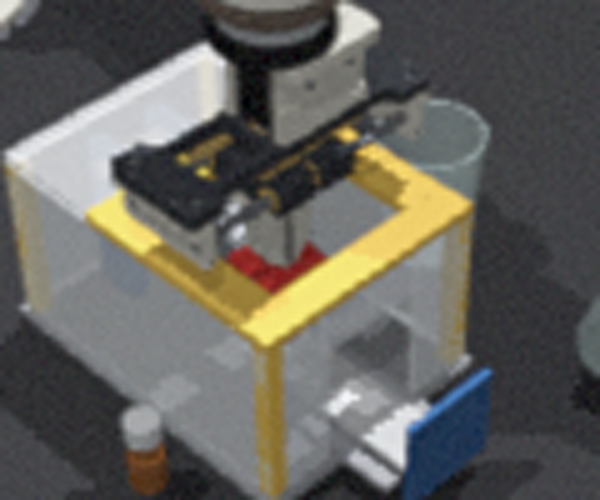

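The pad is at z ≈ 0.100–0.102, down 26 mm, and the force is 31 N with almost no motion, so the lever is at its stop. I'll ease off slightly and hold for over 2 s.

>>> send_rows --moves '[[[0, 0, 0], [0, 0, -0.1], -1], [[0, 0, 0], [0, 0, -0.1], -1], [[0, 0, 0], [0, 0, -0.1], -1], [[0, 0, 0], [0, 0, -0.1], -1], [[0, 0, 0], [0, 0, -0.1], -1], [[0, 0, 0], [0, 0, -0.1], -1], [[0, 0, 0], [0, 0, -0.1], -1], [[0, 0, 0], [0, 0, -0.1], -1]]'

```text
t: 12.32
tcp_pos: [0.5568, 0.0112, 0.0767]
tool_rot: [0.766, -0.643, -0.001, 0.002]
wrist_force: [-5.4, -1.3, 25.4]
opening: 0.0006
```

>>> send_rows --moves '[[[0, 0, 0], [0, 0, 0], -1], [[0, 0, 0], [0, 0, 0], -1], [[0, 0, 0], [0, 0, 0], -1], [[0, 0, 0], [0, 0, 0], -1], [[0, 0, 0], [0, 0, 0], -1], [[0, 0, 0], [0, 0, 0], -1], [[0, 0, 0], [0, 0, 0], -1], [[0, 0, 0], [0, 0, 0], -1]]'

```text
t: 13.32
tcp_pos: [0.5568, 0.0112, 0.0768]
tool_rot: [0.766, -0.643, -0.001, 0.002]
wrist_force: [-6.6, -0.3, 25.2]
opening: 0.0001
```

>>> send_rows --moves '[[[0, 0, 0], [0, 0, 0], -1], [[0, 0, 0], [0, 0, 0], -1], [[0, 0, 0], [0, 0, 0], -1], [[0, 0, 0], [0, 0, 0], -1], [[0, 0, 0], [0, 0, 0], -1], [[0, 0, 0], [0, 0, 0], -1], [[0, 0, 0], [0, 0, 0], -1], [[0, 0, 0], [0, 0, 0], -1]]'

```text
t: 14.32
tcp_pos: [0.5568, 0.0112, 0.0768]
tool_rot: [0.766, -0.643, -0.001, 0.002]
wrist_force: [-6.1, -0.6, 25.7]
opening: 0.0003
```

Held for about 3 s at 25 N. Drawing straight up out of the window.

>>> send_rows --moves '[[[0, 0, 0], [0, 0, -1.5], -1], [[0, 0, 0], [0, 0, -3], -1], [[0, 0, 0], [0, 0, -5], -1], [[0, 0, 0], [0, 0, -8], -1], [[0, 0, 0], [0, 0, -12], -1], [[0, 0, 0], [0, 0, -17], -1], [[0, 0, 0], [0, 0, -20], -1], [[0, 0, 0], [0, 0, -20], -1]]'

```text
t: 15.32
tcp_pos: [0.5581, 0.0117, 0.2767]
tool_rot: [0.766, -0.643, -0.0, 0.001]
wrist_force: [0.3, 0.5, -0.8]
opening: 0.0006
```

>>> send_rows --moves '[[[0, 0, 0], [0, 0, 0], -1], [[0, 0, 0], [0, 0, 0], -1], [[0, 0, 0], [0, 0, 0], -1], [[0, 0, 0], [0, 0, 0], -1]]'

```text
t: 15.82
tcp_pos: [0.5569, 0.0114, 0.2734]
tool_rot: [0.766, -0.643, -0.002, 0.002]
wrist_force: [-0.6, 0.2, 0.5]
opening: 0.0003
```

```bash
python3 -c "
from h import *
goal(0,0,.26)
s=snap('side','s8');P=cloud(s)
m=masks(s)['red']&(abs(P[...,0]-.55)<.06)&(P[...,2]<.2);print('red',m.sum(),np.percentile(P[m],[5,50,95],axis=0).round(4).tolist())
b=masks(s)['blu']&(abs(P[...,0]-.70)<.06)&(abs(P[...,1]-.04)<.06)&(P[...,2]>.03)&(P[...,2]<.085)
print('plate',np.median([press(x) for x in P[b]],0).round(4))
cv2.imwrite('pics/s8c.png',cv2.resize(s['pixels'][60:300,130:450,::-1],None,fx=2.5,fy=2.5))"
```

```text
t 15.82 tcp [0.5569 0.0114 0.2734] press [-2.000e-04  3.000e-04  2.734e-01] F [-0.6  0.2  0.5] open 0.0003
turn [0.006 0.    0.   ] shift cm [-0.03  0.01  1.34] q [ 0.53  0.32 -0.74  1.69  0.23  1.23 -1.66]
red 34 [[0.5472, -0.0129, 0.1209], [0.5761, -0.0056, 0.1259], [0.5808, 0.0281, 0.1292]]
plate [-0.1445  0.0017  0.06  ]
```

View pics/s8c.png

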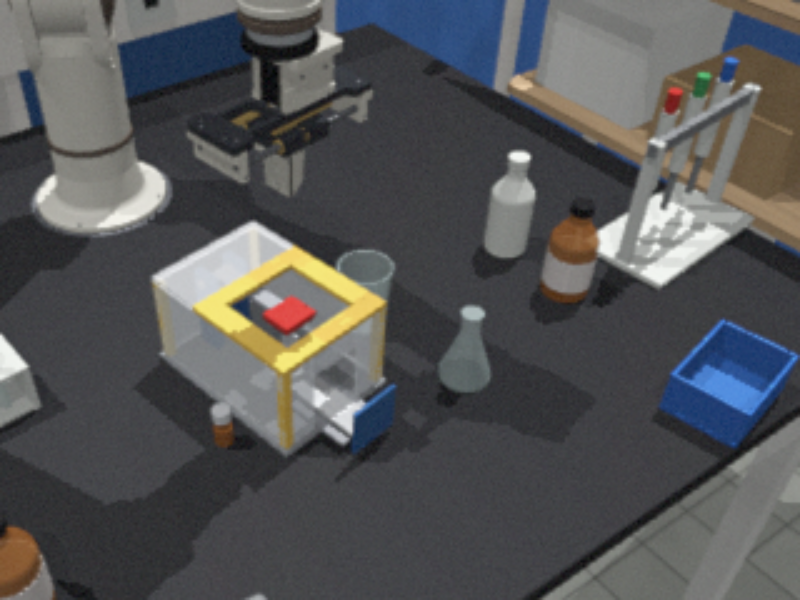

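The lever pad (≈290,314) is back up, the plate (≈373,418) is home, and nothing else has moved. Handing in.

```bash
python3 -c "
from workcell import manip
manip.close_job()"
```

```text
the job is handed in; nothing more can be done
```

The job is done and handed in at about 16 s. I pushed the shuttle home first, then pressed the lever through the window, held it about 3 s at roughly 25 N, and drew straight back out.

**Last checks:**
- **Shuttle:** the plate face measured −144.5 mm against −145 mm for home, and the stop was felt at 17 N with no further motion.
- **Lever:** while pressed, the pad was at z ≈ 0.100 m, which is full travel. After I drew out it was back up at about 0.126 m (0.128 m nominal; few pixels in view).
- **Surroundings:** wrist force was near zero after withdrawal, and the glassware and bottles in the last picture looked unmoved. I never saw or felt the guard touched, with about 25 mm estimated between it and the gripper body at the lowest point.

**Checks that disagreed:**
- **Tip height:** the real fingertips sat about 20–25 mm higher than the reported TCP and tip reach imply. I spotted this when there was no contact force at the expected height, and finished the press by force and depth.
- **Start position:** the shuttle began about 13 mm in, not fully out.

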